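# Set the detector head height by clicks and slide the reference block under it

## Task

On the calibration stand, use the large click dial to set the detector head exactly five clicks down, counted clockwise from the dial's fully anticlockwise stop (it may already stand a few clicks in). Then bring the reference block to the stand's track and slide it in, blue end first, under the head until it is fully home against the red backstop, without forcing it into the head, and let go. Leave the mug, handset and mouse where they are.

Things in the scene. Friction and masses are not known exactly. Their poses are not given: they have to be found in the camera images.
- stand: calibration stand fixed to the bench: aluminium base plate 330 x 260 x 10 mm (x -220..110, y -70..190 in its frame). Origin on the bench top under the centre line of the block's track; +x runs along the track from its open entry to the backstop, +y to the side of the grey 90 x 90 mm column, which stands centred at x 0, y 125 mm and is 140 mm high. The dial sits on the column.
- track_stop (a point): point on the stand at x 75, y 0, z 10 mm (on top of the base plate): foot of the front face of the red backstop, which is 20 mm high. The track leading to it along the stand's x has two dark rails 14 mm high, inner faces at y = +-29 mm from x = -10 to 75 mm, with flared lead-ins from x = -47 mm on (about 90 mm wide at the mouth)
- dial (a joint): angle of the click dial (rad), growing clockwise seen from above: 0 at the fully anticlockwise stop (head up), a click every 30 degrees (0.5236), eight clicks to the other stop. A spring detent (about 0.25 N m to leave a click) holds each click; let go between clicks, it springs to the nearer one. Each click clockwise lowers the head 4 mm
- dial_grip (a point): point on the dial's vertical axis, 179 mm above the bench, turning with it: a black upright bar 80 mm long (point x), 18 mm thick (y), 40 mm tall (top 191 mm above the bench) on a disc of 38 mm radius (top at 151 mm). The white-marked -x end is the pointer. At dial angle 0 it looks along the stand's -x, at the red tick on the white plate; black ticks mark the clicks
- head: yellow cylindrical detector head, 70 mm diameter, 58 mm tall, on a steel arm from the column; it only moves up and down, driven by the dial. Origin at the centre of its underside, at x 40, y 0 mm of the stand, 72 mm above the bench with the dial at 0 and 52 mm at five clicks
- block: reference block, loose on the bench: 180 mm (its x) x 50 x 40 mm tall, grey steel rear (-x), blue front (+x), about 0.5 kg, balancing at about x -21 mm. Orange upright fin handle on the rear half: 36 mm along x, 16 mm thick along y, 40 to 92 mm above the underside, centred at x -45 mm. Origin at the centre of its underside. On the stand its top is 2 mm below the head at five clicks
- block_grip (a point): point inside the orange fin, at x -45, y 0, z 74 mm of the block: grip here across the fin's 16 mm thickness (the block's y).
- block_front (a point): middle of the lower edge of the block's blue front face (x 90, y 0, z 0 mm of the block); it reaches x = 75 mm, y = 0, z = 10 mm of the stand when the block is home.
- mug: white mug, 80 mm diameter, 95 mm tall, origin at the centre of its underside; bystander
- handset: black flat handset 150 x 72 x 10 mm lying on the bench, origin at the centre of its underside; bystander
- mouse: grey round pointing device, 66 mm diameter, 36 mm tall, origin at the centre of its underside; bystander
Mind the look-alikes: they are no part of the job. What is shaped like the block but green or pink is not meant.

How it is judged (in metres and radians):
On the way, in this order (a step that is already met when the one before it is completed fails the run):
1. the dial rests on its fifth click (value of joint dial between 2.49 and 2.75 rad and velocity of joint dial between -0.2 and 0.2 rad/s), for 0.3 s.
2. then the block lies flat in the track, against the backstop, blue end in (x of block_front in the frame of stand above 0.071 m and y of block_front in the frame of stand between -0.007 and 0.007 m and z of block_front in the frame of stand below 0.013 m and angle between the x axis of block and the x axis of stand, either way round below 0.1 rad and angle between block's own z axis and vertical below 0.05 rad), for 0.2 s.
At the end, for the whole second after the job is handed in: The dial is on the fifth click from its anticlockwise stop (within 0.13 rad), and the block lies flat and still on the stand's base between the rails, straight within 0.1 rad, its blue front face within 4 mm of the backstop and within 7 mm of the track's centre line (all of step 2 and value of joint dial between 2.49 and 2.75 rad and linear speed of block below 0.02 m/s); the robot touches nothing.
It fails at once if the block and the head are pressed together with more than 15 N (contact force between block and head above 15 N).
It fails at once if the mug is moved more than 30 mm (distance of mug from where it was at the start of the episode above 0.03 m).
It fails at once if the handset is moved more than 30 mm (distance of handset from where it was at the start of the episode above 0.03 m).
It fails at once if the mouse is moved more than 30 mm (distance of mouse from where it was at the start of the episode above 0.03 m).
It also fails if it takes over 72 s, if anything falls off the work surface, if the arm or the gripper's body presses on something with over 40 N, if the wrist force passes 120 N, or if a joint passes its speed limit or range.

## Robot

A 6-joint arm with a two-finger parallel gripper is mounted at the origin on the work surface. World frame = base frame: x ahead of the robot, y to its left, z up, the work surface at z = 0. Lengths are in mm, angles in degrees, forces in N, time in s.
With the tool pointing down it reaches from about 300 to 850 mm from the base axis. Payload 4.2 kg.
Tool frame: the origin (TCP) lies at the centre of the arm's flange, where the gripper is bolted on; the fingertips stand 191 mm ahead of it and the grasp point (between the pads) lies 172 mm ahead of it; y points along the fingers, x is the direction in which the jaws open and shut, and the axes are right-handed (so a half turn about y gives the same grasp; the last joint's range is limited). The gripper opens to 91 mm and grips with 3 to 60 N. Pads are 32 mm wide; open, the fingers measure 118 mm over their backs; the gripper's body (76 mm by 178 mm) begins 60 mm behind the grasp point.
Start: joints at [72.193, 18.312, 89.639, -0, 72.044, -1.146], TCP at [164.86, 550.858, 404.776] pointing down, gripper open.
Joint ranges: [-177.97, 177.97], [-48.28, 115.42], [12.27, 149.76], [-77.06, 257.06], [2.81, 150.46], [-146.56, 146.56]. Speed limits (degrees/s): [147.25, 147.25, 180, 180, 180, 180].

## Interface

Orientations are given as [roll, pitch, yaw] about the fixed x, y, z axes, in that order (R = Rz(yaw) Ry(pitch) Rx(roll)).
In Python, from workcell import env gives the robot as it stands.
- The arm moves only by the tool carry_out, never from a script. Its argument "increments" is a list of rows, each a list of 3 entries, a list of its own where there are three numbers: the turn, a rotation vector about the tool's x, y, z in rad, then the shift along the tool's x, y, z in mm, then the closure, from 0 (fully open) to 1 (shut). In form: [[[wx, wy, wz], [dx, dy, dz], claw], ...]. A call has 1 to 10 rows; each row is the pose to reach, as a shift and turn from the pose commanded when the call began, along the tool's axes at that moment; what a row does not reach only later rows make up. A row lasts 1/12 s, in which the tool goes at most 41.7 mm and 7.16 degrees, less where a joint would pass 70% of its speed; a pose out of reach is approached as far as the arm can. A call with a gripper value outside its range is refused whole. The fingers move at their own pace and stop on an object; "force" is the grip in N (left out, the last holds). Time passes only in rows, so rows that repeat a pose let the fingers close. It gives the time, the measured TCP pose, the force and the opening at its end, in the units of the state.
- env.state(): the state, without advancing time (a new reading comes with each control period).
- env.grab_frame(name): name is "scene" or "top" or "wrist"; returns a dict with "frame" (400x640x3 uint8, blue, green, red), "z_map" (400x640 float32, mm along the optical axis (not along the pixel's ray), 0 where there is no reading), "camera_matrix" (3x3 intrinsics, pixels), "k1" (the pictures are not rectified: a ray, as slopes to the right and down, at radius r is drawn at 1 + k1 r^2 times it, then the intrinsics apply), "rvec" (rotation vector, rad) and "tvec" (3), from world to camera coordinates, as OpenCV has them; the wrist camera has in their place "hand_eye" (4x4, takes a point from camera to tool coordinates, whose origin is the TCP and whose axes are the tool frame's). Camera axes: x right, y down, z forward; pixel columns grow to the right and rows downward; lengths in mm; the calibration is good to about 2 mm. A picture is of the moment at which its call begins: read the wrist's pose just before it.
- env.job_done(): hands the job in, once; it reports no verdict.
The state is a dict: "time_s": time; "qpos": joint angles; "qvel": joint speeds; "effort": joint torques, N m; "ee_pos": TCP position; "ee_rot": TCP orientation; "force": force on the tool from outside, world axes, zero at the start; "torque": the same for the moment, N m; "gripper_width": finger opening in mm.
Only numpy, scipy, OpenCV 4.12 (cv2) and the standard library are available. Lean on these libraries where they do the work, as an engineer would, in place of code of your own. Each camera call takes 0.05 s, during which the arm holds its last target. There are 200 camera calls.

## Working session

There is one attempt and no reset: what is moved stays moved. The work goes in short steps, Python scripts to look and compute and a tool call to move; the robot and the scene stay as the last step left them, time stands still between calls to the robot, and variables do not carry over. Pictures are saved under pics/ and viewed, about 8 in all and at most 12, crops included, and the job is handed in when it is done.

Besides the shell and the picture viewer there is one more tool, called after "Call:" in YAML: its name, and indented under it one key for each argument. carry_out: Moves the arm, as the interface text tells. Its arguments: {"type":"object","properties":{"increments":{"type":"array","items":{"type":"array"}},"force":{"type":"number"}},"required":["increments"]}

```bash
mkdir -p pics; cat > h.py <<'E'
import numpy as np, cv2, pickle
from scipy.spatial.transform import Rotation as R
from workcell import env
def grab(n):
    s=env.state(); f=env.grab_frame(n); f['s']=s
    pickle.dump(f,open(f'{n}.pkl','wb')); return f
def load(n): return pickle.load(open(f'{n}.pkl','rb'))
def TR(s): return R.from_euler('xyz',s['ee_rot'],degrees=True).as_matrix()
def world(f,uv,z=None,depth=None):
    K=np.array(f['camera_matrix'],float);k=f['k1']
    p=cv2.undistortPoints(np.array([[uv]],float),K,np.array([k,0,0,0,0],float))[0,0]
    r=np.array([p[0],p[1],1.])
    if 'hand_eye' in f:
        H=np.array(f['hand_eye']);T=TR(f['s'])
        A=T@H[:3,:3]; o=T@H[:3,3]+np.array(f['s']['ee_pos'])
    else:
        Rm=cv2.Rodrigues(np.array(f['rvec'],float))[0];A=Rm.T;o=-Rm.T@np.array(f['tvec'],float).ravel()
    d=A@r
    if z is not None: return o+d*(z-o[2])/d[2]
    if depth is None:
        u,v=map(int,np.round(uv)); w=f['z_map'][v-1:v+2,u-1:u+2]; depth=np.median(w[w>0]) if (w>0).any() else np.nan
    return o+d*depth
E
python3 - <<'E'
from h import *
print(env.state())
for n in('top','scene'):
    f=grab(n); cv2.imwrite(f'pics/{n}0.png',f['frame']); print(n,f['camera_matrix'],f['k1'],f['rvec'],f['tvec'])
E
```

```text
{'time_s': 0.0, 'qpos': array([ 7.21932103e+01,  1.83509216e+01,  8.97064734e+01,  1.02747188e-06,
        7.20440678e+01, -1.14676674e+00]), 'qvel': array([ 0.03829305,  0.1153008 ,  0.0416934 , -0.06620035, -0.17146356,
        0.0874896 ]), 'effort': array([-3.50587070e-03, -4.12458837e+01, -2.31970042e+01,  7.23583787e-02,
        4.56637423e-02, -1.46686170e-04]), 'ee_pos': array([164.80300253, 550.69763105, 403.92674384]), 'ee_rot': array([-89.99796839,   0.10144247,  73.33997855]), 'force': array([ 0.27732155, -0.13571937,  0.18442414]), 'torque': array([ 0.01001569,  0.05739668, -0.00686653]), 'gripper_width': 91.28777901381325}
top [[455.89393521   0.         317.0988019 ]
 [  0.         455.89393521 197.91550346]
 [  0.           0.           1.        ]] -0.08362764673460206 [ 2.21506085 -2.16661068  0.05426002] [  19.71296481  541.93993757 1402.35737629]
scene [[506.57635988   0.         311.64298606]
 [  0.         506.57635988 200.68406293]
 [  0.           0.           1.        ]] -0.15399087463211328 [ 1.5692219   1.81014395 -0.85498684] [  22.45248369 -228.80238422 1985.51553478]
```

View pics/top0.png

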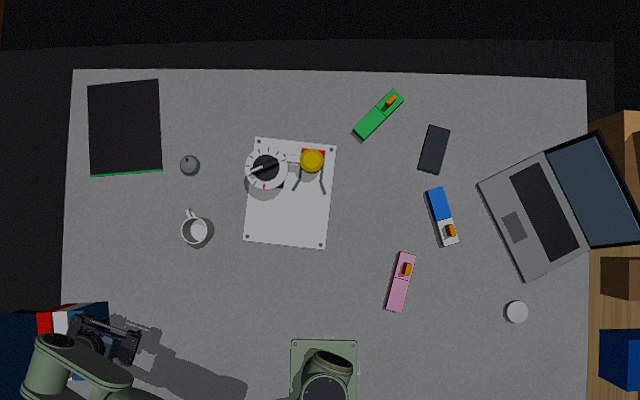

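View pics/scene0.png

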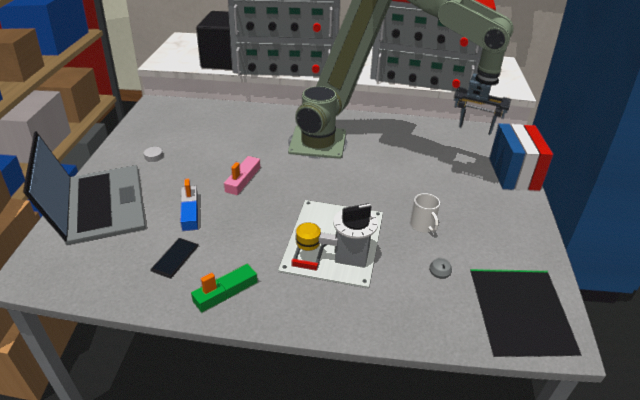

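Top view: stand with the dial at about (265,168), head (312,160), entry toward the robot. The block with blue front is at (434,205), its fin at (450,230). The pointer looks left and slightly down. I'll enlarge both areas.

```bash
python3 - <<'E'
from h import *
f=load('top')['frame']
a=cv2.resize(f[130:255,235:345],None,fx=4.5,fy=4.5,interpolation=cv2.INTER_CUBIC)[:560]
b=cv2.resize(f[180:250,420:465],None,fx=6,fy=6,interpolation=cv2.INTER_CUBIC)
c=np.zeros((560,a.shape[1]+b.shape[1],3),np.uint8);c[:a.shape[0],:a.shape[1]]=a;c[:b.shape[0],a.shape[1]:]=b
print(c.shape,a.shape);cv2.imwrite('pics/crop1.png',c)
E
```

```text
(560, 765, 3) (560, 495, 3)
```

View pics/crop1.png

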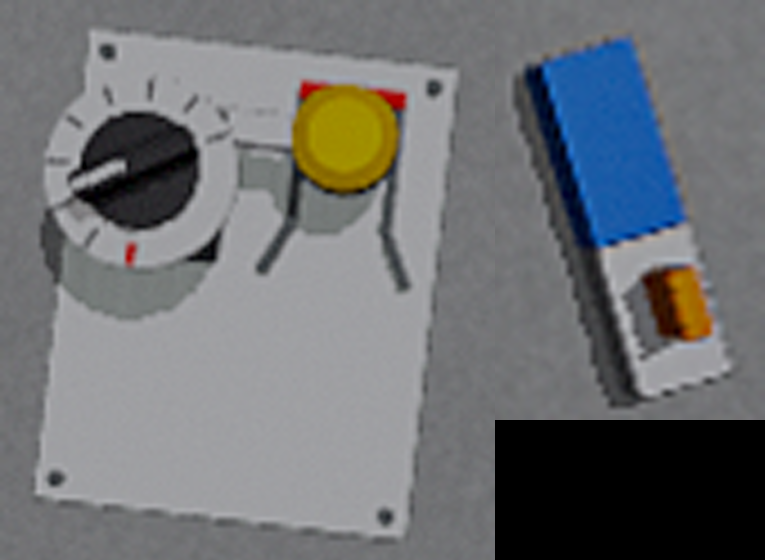

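The crop shows the red zero tick at (130,253), with the pointer on the second tick clockwise, so click 2. The plate corners and block top corners are readable, so I'll fit poses to them.

```bash
cat >> h.py <<'E'
def fit2d(m,w):
    m=np.array(m,float);w=np.array(w,float)[:,:2];a=m-m.mean(0);b=w-w.mean(0)
    th=np.arctan2((a[:,0]*b[:,1]-a[:,1]*b[:,0]).sum(),(a*b).sum())
    Q=np.array([[np.cos(th),-np.sin(th)],[np.sin(th),np.cos(th)]]);t=w.mean(0)-Q@m.mean(0)
    print('fit yaw',np.degrees(th).round(2),'t',t.round(1),'res',(w-(m@Q.T+t)).round(1).tolist());return np.degrees(th),t,Q
E
python3 - <<'E'
from h import *
f=load('top')
A=lambda x,y:(235+x/4.5-.4,130+y/4.5-.4); B=lambda x,y:(420+(x-495)/6-.4,180+y/6-.4)
w=[world(f,A(*p),z=10) for p in[(92,30),(458,68),(405,540),(37,495)]]
th,t,Q=fit2d([(110,190),(110,-70),(-220,-70),(-220,190)],w)
print('dial xy',Q@[0,125]+t,'head',Q@[40,0]+t,'entry(-60,0)',Q@[-60,0]+t, 'stop',Q@[75,0]+t)
p1=world(f,A(72,184),z=191);p2=world(f,A(195,152),z=191);print('bar',p1,p2,p1-p2,(p1+p2)/2)
w=[world(f,B(*p),z=40) for p in[(537,63),(632,37),(735,372),(640,398)]]
th,t,Q=fit2d([(90,25),(90,-25),(-90,-25),(-90,25)],w)
print('grip',Q@[-45,0]+t, 'depth of fin top',world(f,B(690,302)),'blue',world(f,B(610,150)))
for n,u in dict(mug=(195,231),hand=(433,150),mouse=(190,165),green=(378,115),pink=(400,282)).items(): print(n,world(f,u))
print('pointer ang',)
E
```

```text
fit yaw -5.14 t [607.   53.2] res [[-1.5, -0.8], [0.1, 1.2], [-0.1, 1.6], [1.6, -2.0]]
dial xy [618.24574716 177.74067964] head [646.88812005  49.66017966] entry(-60,0) [547.29010895  58.61764489] stop [681.74742394  46.52506682]
bar [602.91433713 214.39249818 191.        ] [624.02112736 139.9380278  191.        ] [-21.10679023  74.45447038   0.        ] [613.46773225 177.16526299 191.        ]
fit yaw 17.73 t [ 493.6 -355.7] res [[-0.4, 0.7], [-1.1, -0.7], [0.2, -0.6], [1.3, 0.7]]
grip [ 450.78201171 -369.39970283] depth of fin top [ 451.39199858 -369.09415704   90.49803614] blue [ 527.72838579 -342.15791933   38.85047655]
mug [429.39937177 412.82083969   5.87597152]
hand [ 701.05495057 -330.48289571    9.73483204]
mouse [633.5310318  427.34631098  37.76976822]
green [ 800.8686844  -151.09130214   41.27636735]
pink [ 289.77548566 -225.93802424   39.83265991]
pointer ang
```

```bash
cat >> h.py <<'E'
def delta(x,y,z,yaw):
    s=env.state();T=TR(s);G=R.from_euler('xyz',[-90,0,yaw],degrees=True).as_matrix()
    print('t',s['time_s'],'turn',R.from_matrix(T.T@G).as_rotvec().round(3),'shift',(T.T@(np.array([x,y,z])-s['ee_pos'])).round(1),'pos',s['ee_pos'].round(1),s['ee_rot'].round(1),'w',s['gripper_width'].round(1),'F',s['force'].round(1))
E
python3 -c "
from h import *
delta(618,178,480,25)"
```

```text
Traceback (most recent call last):
  File "h.py", line 30, in delta
    print('t',s['time_s'],'turn',R.from_matrix(T.T@G).as_rotvec().round(3),'shift',(T.T@(np.array([x,y,z])-s['ee_pos'])).round(1),'pos',s['ee_pos'].round(1),s['ee_rot'].round(1),'w',s['gripper_width'].round(1),'F',s['force'].round(1))
                                                                                                                                                                                      ^^^^^^^^^^^^^^^^^^^^^^^^
AttributeError: 'float' object has no attribute 'round'
```

```bash
sed -i "s/s\['gripper_width'\].round(1)/round(s['gripper_width'],1)/" h.py
python3 -c "
from h import *
delta(618,178,480,25)"
```

```text
t 0.1 turn [ 0.001  0.844 -0.001] shift [-227.3  -75.6 -541. ] pos [164.8 550.7 404. ] [-90.    0.1  73.3] w 91.1 F [-0.1 -0.7 -0.7]
```

Call:
carry_out:
  increments:
    - [[0,0.1,0],[-23,-75,-54],0]
    - [[0,0.2,0],[-38,-75,-90],0]
    - [[0,0.3,0],[-54,-75,-126],0]
    - [[0,0.4,0],[-69,-75,-162],0]
    - [[0,0.5,0],[-84,-75,-198],0]
    - [[0,0.6,0],[-99,-75,-234],0]
    - [[0,0.7,0],[-114,-75,-270],0]
    - [[0,0.8,0],[-129,-75,-306],0]
    - [[0,0.844,0],[-144,-75,-342],0]
    - [[0,0.844,0],[-159,-75,-378],0]

```text
time_s: 0.93
ee_pos: [469.3, 299.3, 479.5]
ee_rot: [-90.0, 0.0, 24.9]
force: [0.8, 0.6, 0.3]
gripper_width: 91.4
```

```bash
python3 -c "
from h import *
delta(618,178,480,25)"
```

```text
t 0.9333 turn [-0.    -0.002 -0.   ] shift [  83.8   -0.6 -172.6] pos [469.3 299.3 479.5] [-90.    0.   24.9] w 91.4 F [0.8 0.6 0.3]
```

Call:
carry_out:
  increments:
    - [[0,0,0],[17,0,-36],0]
    - [[0,0,0],[34,0,-71],0]
    - [[0,0,0],[51,0,-106],0]
    - [[0,0,0],[68,0,-140],0]
    - [[0,0,0],[83,0,-172],0]
    - [[0,0,0],[83,0,-172],0]
    - [[0,0,0],[83,0,-172],0]

```text
time_s: 1.52
ee_pos: [617.3, 178.7, 478.3]
ee_rot: [-90.0, 0.1, 24.8]
force: [-0.6, 0.7, 0.0]
gripper_width: 91.1
```

```bash
python3 -c "
from h import *
delta(618,178,348,25)
f=grab('wrist');cv2.imwrite('pics/w1.png',f['frame']);print(np.array(f['hand_eye']).round(3))"
```

```text
t 1.5167 turn [-0.001 -0.003 -0.002] shift [  0.6 130.3  -1.1] pos [617.3 178.7 478.3] [-90.    0.1  24.8] w 91.1 F [-0.6  0.7  0. ]
[[ 1.0000e+00 -1.0000e-03  0.0000e+00 -3.5700e-01]
 [-1.0000e-03 -2.8600e-01  9.5800e-01  2.0125e+01]
 [-1.0000e-03 -9.5800e-01 -2.8600e-01  8.0730e+01]
 [ 0.0000e+00  0.0000e+00  0.0000e+00  1.0000e+00]]
```

View pics/w1.png

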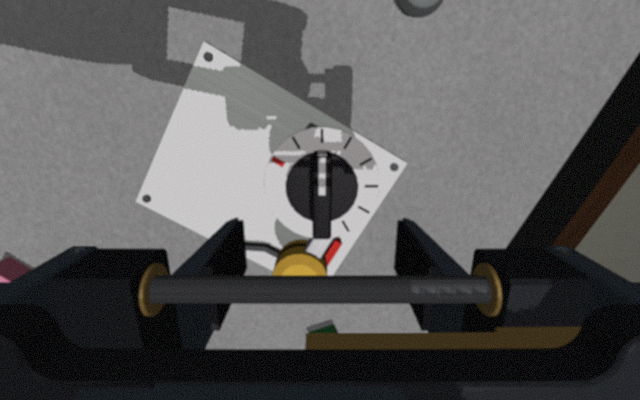

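The wrist view has the bar running straight up the image from (322,152) to (322,236), pointer end up. That is a direction of about 115°, which confirms click 2.

```bash
python3 -c "
from h import *
f=load('wrist')
a=world(f,(322,152),z=191);b=world(f,(321.5,236),z=191);print(a,b,(a+b)/2,a-b,world(f,(321,205)))
w=[world(f,p,z=10) for p in[(204,42),(407,162),(136,201)]];print(w)
fit2d([(-220,190),(110,190),(-220,-70)],w)
c=(a+b)/2; delta(c[0],c[1],350,24.86)"
```

```text
[600.46923909 217.27359478 191.        ] [633.358969   145.11960864 191.        ] [616.91410404 181.19660171 191.        ] [-32.88972991  72.15398614   0.        ] [620.10439926 172.69088359 190.41071381]
[array([407.97479531, 261.21743027,  10.        ]), array([732.28850121, 232.99886559,  10.        ]), array([383.98301004,   5.94749663,  10.        ])]
fit yaw -5.13 t [608.4  54. ] res [[1.7, -1.7], [-2.7, -0.4], [1.0, 2.0]]
t 1.5667 turn [-0.001  0.001 -0.002] shift [  1.4 128.8   0.9] pos [616.3 179.7 478.8] [-89.9   0.1  24.9] w 91.4 F [0.2 0.2 0.6]
```

Call:
carry_out:
  increments:
    - [[0,0,0],[1.5,30,-0.5],0]
    - [[0,0,0],[1.5,60,-0.5],0]
    - [[0,0,0],[1.5,95,-0.5],0]
    - [[0,0,0],[1.5,120,-0.5],0]
    - [[0,0,0],[1.5,129,-0.5],0]
    - [[0,0,0],[1.5,129,-0.5],0]
    - [[0,0,0],[1.5,129,-0.5],0.5]
    - [[0,0,0],[1.5,129,-0.5],1]
    - [[0,0,0],[1.5,129,-0.5],1]
    - [[0,0,0],[1.5,129,-0.5],1]
  force: 40

```text
time_s: 2.4
ee_pos: [617.8, 180.5, 352.6]
ee_rot: [-90.0, -0.2, 25.0]
force: [-0.5, -0.8, -0.2]
gripper_width: 67.8
```

Call:
carry_out:
  increments:
    - [[0,0,0],[0,0,0],1]
    - [[0,0,0],[0,0,0],1]
    - [[0,0,0],[0,0,0],1]
    - [[0,0,0],[0,0,0],1]

```text
time_s: 2.73
ee_pos: [617.6, 180.3, 350.8]
ee_rot: [-90.0, -0.0, 25.0]
force: [0.3, -0.2, 0.2]
gripper_width: 41.1
```

```bash
python3 -c "
from h import *
delta(618,179,350,-65)"
```

```text
t 2.7333 turn [-0.    1.57  0.  ] shift [-0.2  0.8 -1.3] pos [617.6 180.3 350.8] [-90.  -0.  25.] w 41.1 F [ 0.3 -0.2  0.2]
```

Call:
carry_out:
  increments:
    - [[0,0,0],[0,0,-1],1]
    - [[0,0,0],[0,0,-1],1]
    - [[0,0,0],[0,0,-1],1]
    - [[0,0,0],[0,0,-1],1]
    - [[0,0,0],[0,0,-1],1]
    - [[0,0,0],[0,0,-1],1]

```text
time_s: 3.23
ee_pos: [618.0, 179.3, 350.7]
ee_rot: [-90.0, 0.0, 25.0]
force: [-0.3, -1.4, 0.3]
gripper_width: 17.8
```

Call:
carry_out:
  increments:
    - [[0,0.1,0],[0,0,0],1]
    - [[0,0.2,0],[0,0,0],1]
    - [[0,0.3,0],[0,0,0],1]
    - [[0,0.4,0],[0,0,0],1]
    - [[0,0.5,0],[0,0,0],1]
    - [[0,0.6,0],[0,0,0],1]
    - [[0,0.7,0],[0,0,0],1]
    - [[0,0.785,0],[0,0,0],1]
    - [[0,0.785,0],[0,0,0],1]

```text
time_s: 3.98
ee_pos: [618.6, 179.4, 350.7]
ee_rot: [-90.0, -0.1, -20.1]
force: [1.5, -1.0, -2.2]
gripper_width: 17.7
```

Call:
carry_out:
  increments:
    - [[0,0.1,0],[0,0,0],1]
    - [[0,0.2,0],[0,0,0],1]
    - [[0,0.3,0],[0,0,0],1]
    - [[0,0.4,0],[0,0,0],1]
    - [[0,0.5,0],[0,0,0],1]
    - [[0,0.6,0],[0,0,0],1]
    - [[0,0.7,0],[0,0,0],1]
    - [[0,0.785,0],[0,0,0],1]
    - [[0,0.785,0],[0,0,0],1]
    - [[0,0.785,0],[0,0,0],1]

```text
time_s: 4.82
ee_pos: [619.2, 178.8, 350.7]
ee_rot: [-89.8, -0.2, -64.9]
force: [4.5, -3.9, -2.3]
gripper_width: 17.6
```

Call:
carry_out:
  increments:
    - [[0,0,0],[0,0,0],1]
    - [[0,0,0],[0,0,0],1]
    - [[0,0,0],[0,0,0],0.6]
    - [[0,0,0],[0,0,0],0.4]
    - [[0,0,0],[0,0,0],0.2]
    - [[0,0,0],[0,0,0],0.2]
    - [[0,0,0],[0,0,0],0.2]
    - [[0,0,0],[0,0,0],0.2]

```text
time_s: 5.48
ee_pos: [617.9, 179.5, 350.8]
ee_rot: [-90.0, 0.0, -64.9]
force: [0.3, -0.9, -0.4]
gripper_width: 55.0
```

Call:
carry_out:
  increments:
    - [[0,0,0],[0,-40,0],0]
    - [[0,0,0],[0,-80,0],0]
    - [[0,0,0],[0,-120,0],0]
    - [[0,0,0],[0,-130,0],0]
    - [[0,0,0],[0,-130,0],0]

```text
time_s: 5.9
ee_pos: [617.9, 179.5, 485.4]
ee_rot: [-89.5, -0.1, -65.0]
force: [0.0, -0.3, -0.0]
gripper_width: 88.4
```

```bash
python3 -c "
from h import *
delta(450.8,-369.4,480,-72.3)
f=grab('wrist');cv2.imwrite('pics/w2.png',f['frame'])"
```

```text
t 5.9 turn [-0.009  0.128  0.001] shift [ 426.5    2.6 -383.8] pos [617.9 179.5 485.4] [-89.5  -0.1 -65. ] w 88.4 F [ 0.  -0.3 -0. ]
```

View pics/w2.png

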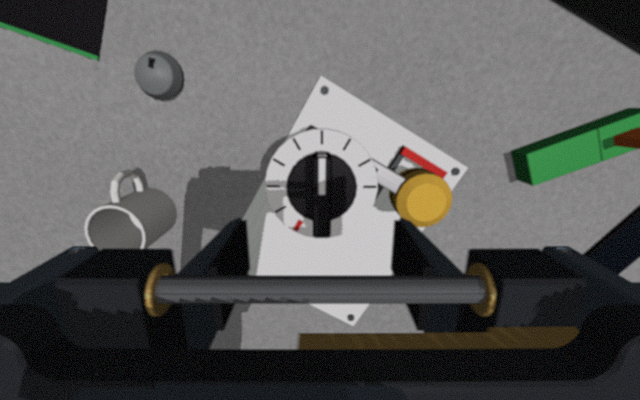

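Pointer straight up at (321,150), on the fifth tick from red at (298,225): 1 (278,210), 2 (272,186), 3 (279,162), 4 (296,144), 5 (321,137). The dial is set, so I go to the block.

Call:
carry_out:
  increments:
    - [[0,0.06,0],[28,0,-25],0]
    - [[0,0.128,0],[57,0,-51],0]
    - [[0,0.128,0],[87,0,-78],0]
    - [[0,0.128,0],[117,0,-105],0]
    - [[0,0.128,0],[147,0,-132],0]
    - [[0,0.128,0],[177,0,-159],0]
    - [[0,0.128,0],[207,0,-186],0]
    - [[0,0.128,0],[237,0,-213],0]
    - [[0,0.128,0],[267,0,-240],0]
    - [[0,0.128,0],[297,0,-267],0]

```text
time_s: 6.78
ee_pos: [500.5, -204.2, 477.9]
ee_rot: [-90.2, 0.2, -72.3]
force: [0.9, 0.2, 0.2]
gripper_width: 91.4
```

```bash
python3 -c "
from h import *
delta(450.8,-369.4,400,-72.3)"
```

```text
t 6.7833 turn [ 0.004  0.    -0.004] shift [142.5  77.8 -97.3] pos [ 500.5 -204.2  477.9] [-90.2   0.2 -72.3] w 91.4 F [0.9 0.2 0.2]
```

Call:
carry_out:
  increments:
    - [[0,0,0],[28,15,-19],0]
    - [[0,0,0],[55,30,-38],0]
    - [[0,0,0],[82,45,-57],0]
    - [[0,0,0],[110,60,-75],0]
    - [[0,0,0],[130,72,-90],0]
    - [[0,0,0],[142.5,77,-97],0]
    - [[0,0,0],[142.5,77,-97],0]
    - [[0,0,0],[142.5,77,-97],0]

```text
time_s: 7.45
ee_pos: [452.6, -367.8, 402.2]
ee_rot: [-90.1, 0.2, -72.4]
force: [0.1, -0.1, -0.7]
gripper_width: 91.0
```

```bash
python3 -c "
from h import *
delta(450.8,-369.4,252,-72.3)
f=grab('wrist');cv2.imwrite('pics/w3.png',f['frame'])"
```

```text
t 7.45 turn [ 0.001 -0.001 -0.003] shift [  1.5 150.2  -2. ] pos [ 452.6 -367.8  402.2] [-90.1   0.2 -72.4] w 91.0 F [ 0.1 -0.1 -0.7]
```

View pics/w3.png

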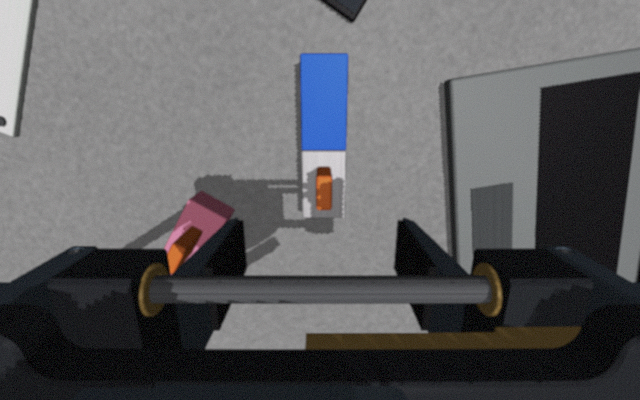

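Block seen head-on: top corners (301,54), (348,54), (343,218), (303,217); fin at about (324,190).

```bash
python3 -c "
from h import *
f=load('wrist')
w=[world(f,p,z=40) for p in[(301,54),(348,54),(343,218),(303,217)]]
th,t,Q=fit2d([(90,25),(90,-25),(-90,-25),(-90,25)],w)
g=Q@[-48,0]+t;print(g,world(f,(324,195)),world(f,(318,190),z=92),world(f,(332,190),z=92))
delta(g[0],g[1],253,th-90)"
```

```text
fit yaw 17.2 t [ 493.9 -358.1] res [[-0.8, -1.2], [-1.1, 0.7], [0.1, 1.3], [1.7, -0.8]]
[ 448.00343128 -372.29629659] [ 449.76403659 -372.08424878   91.43556637] [ 452.99663363 -364.87368366   92.        ] [ 457.14427436 -377.93632445   92.        ]
t 7.5 turn [ 0.     0.009 -0.002] shift [  3.6 150.1  -6.2] pos [ 452.9 -367.2  403.1] [-90.    0.1 -72.3] w 91.0 F [-0.7  0.6  0.1]
```

Call:
carry_out:
  increments:
    - [[0,0.009,0],[3.5,35,-6],0]
    - [[0,0.009,0],[3.5,70,-6],0]
    - [[0,0.009,0],[3.5,105,-6],0]
    - [[0,0.009,0],[3.5,135,-6],0]
    - [[0,0.009,0],[3.5,150,-6],0]
    - [[0,0.009,0],[3.5,150,-6],0]
    - [[0,0.009,0],[3.5,150,-6],0.6]
    - [[0,0.009,0],[3.5,150,-6],1]
    - [[0,0.009,0],[3.5,150,-6],1]
    - [[0,0.009,0],[3.5,150,-6],1]
  force: 45

```text
time_s: 8.33
ee_pos: [448.5, -373.1, 255.5]
ee_rot: [-89.9, -0.2, -72.8]
force: [0.3, -0.2, -0.2]
gripper_width: 67.4
```

Call:
carry_out:
  increments:
    - [[0,0,0],[0,0,0],1]
    - [[0,0,0],[0,0,0],1]
    - [[0,0,0],[0,0,0],1]
    - [[0,0,0],[0,0,0],1]
    - [[0,0,0],[0,0,0],1]
    - [[0,0,0],[0,0,0],1]
    - [[0,0,0],[0,0,0],1]
    - [[0,0,0],[0,0,0],1]
    - [[0,0,0],[0,0,0],1]
    - [[0,0,0],[0,0,0],1]

```text
time_s: 9.17
ee_pos: [447.9, -372.9, 253.5]
ee_rot: [-90.0, 0.1, -72.8]
force: [-1.6, 0.6, -1.1]
gripper_width: 15.7
```

```bash
python3 -c "
from h import *
s=env.state()
T=[607.7,53.6];a=np.radians(-5.14)
for x in(-220,-200,-133): print('grip at stand x',x, T[0]+x*np.cos(a),T[1]+x*np.sin(a))
p=[T[0]-200*np.cos(a),T[1]-200*np.sin(a)]
delta(p[0],p[1],s['ee_pos'][2]+40,-95.14)"
```

```text
grip at stand x -220 388.58467219280215 73.30972145780336
grip at stand x -200 408.50424744800193 71.51792859800307
grip at stand x -133 475.2348245529213 65.51542251767204
t 9.1667 turn [ 0.     0.39  -0.001] shift [-436.2  -39.6   93.6] pos [ 447.9 -372.9  253.5] [-90.    0.1 -72.8] w 15.7 F [-1.6  0.6 -1.1]
```

Call:
carry_out:
  increments:
    - [[0,0,0],[0,-15,0],1]
    - [[0,0,0],[0,-35,0],1]
    - [[0,0,0],[0,-60,0],1]
    - [[0,0,0],[0,-85,0],1]
    - [[0,0,0],[0,-100,0],1]
    - [[0,0,0],[0,-100,0],1]
    - [[0,0,0],[0,-100,0],1]

```text
time_s: 9.75
ee_pos: [447.8, -373.0, 353.3]
ee_rot: [-90.0, 0.0, -72.8]
force: [-0.8, 1.0, -4.8]
gripper_width: 16.1
```

```bash
python3 -c "
from h import *
delta(408.5,71.5,353.5,-95.14)"
```

```text
t 9.75 turn [0.   0.39 0.  ] shift [-4.362e+02 -2.000e-01  9.380e+01] pos [ 447.8 -373.   353.3] [-90.    0.  -72.8] w 16.1 F [-0.8  1.  -4.8]
```

Lifted with 4.8 N on the wrist, which is the block's weight. I carry it at moderate speed.

Call:
carry_out:
  increments:
    - [[0,0.02,0],[-15,0,3],1]
    - [[0,0.05,0],[-40,0,8],1]
    - [[0,0.08,0],[-68,0,14],1]
    - [[0,0.12,0],[-96,0,20],1]
    - [[0,0.16,0],[-124,0,26],1]
    - [[0,0.2,0],[-152,0,32],1]
    - [[0,0.24,0],[-180,0,38],1]
    - [[0,0.28,0],[-208,0,44],1]
    - [[0,0.32,0],[-236,0,50],1]
    - [[0,0.36,0],[-264,0,56],1]

```text
time_s: 10.58
ee_pos: [422.4, -102.8, 351.6]
ee_rot: [-90.3, 0.1, -93.6]
force: [1.3, 0.8, -4.7]
gripper_width: 15.5
```

```bash
python3 -c "
from h import *
delta(408.5,71.5,353.5,-95.14)"
```

```text
t 10.5833 turn [ 0.005  0.027 -0.001] shift [-173.1   -1.6  -24.7] pos [ 422.4 -102.8  351.6] [-90.3   0.1 -93.6] w 15.5 F [ 1.3  0.8 -4.7]
```

Call:
carry_out:
  increments:
    - [[0,0.02,0],[-28,0,-4],1]
    - [[0,0.027,0],[-56,0,-8],1]
    - [[0,0.027,0],[-84,0,-12],1]
    - [[0,0.027,0],[-112,0,-16],1]
    - [[0,0.027,0],[-140,0,-20],1]
    - [[0,0.027,0],[-160,0,-23],1]
    - [[0,0.027,0],[-173,0,-25],1]
    - [[0,0.027,0],[-173,0,-25],1]
    - [[0,0.027,0],[-173,0,-25],1]
    - [[0,0.027,0],[-173,0,-25],1]

```text
time_s: 11.42
ee_pos: [408.6, 69.5, 352.6]
ee_rot: [-90.1, -0.1, -95.0]
force: [0.4, -0.5, -4.5]
gripper_width: 15.9
```

```bash
python3 -c "
from h import *
delta(408.5,71.5,270,-95.14)
f=grab('wrist');cv2.imwrite('pics/w4.png',f['frame'])"
```

```text
t 11.4167 turn [0.002 0.003 0.001] shift [-2.1 82.6 -0.1] pos [408.6  69.5 352.6] [-90.1  -0.1 -95. ] w 15.9 F [ 0.4 -0.5 -4.5]
```

View pics/w4.png

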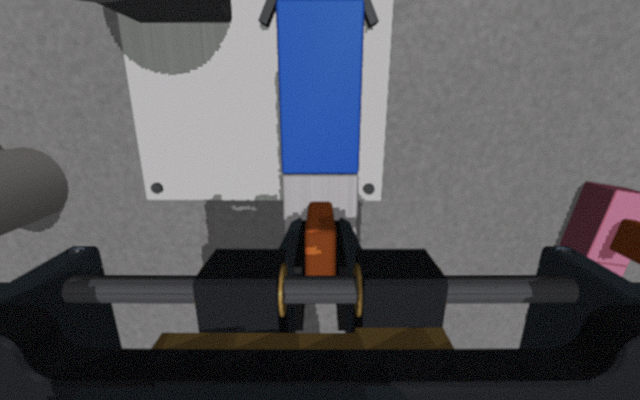

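The block points straight at the mouth: rail tips at u≈270 and 370, block edges 279 and 361, centre 320. I lower it.

Call:
carry_out:
  increments:
    - [[0,0.003,0],[-2,25,0],1]
    - [[0,0.003,0],[-2,50,0],1]
    - [[0,0.003,0],[-2,72,0],1]
    - [[0,0.003,0],[-2,80,0],1]
    - [[0,0.003,0],[-2,83,0],1]
    - [[0,0.003,0],[-2,85,0],1]
    - [[0,0.003,0],[-2,86.5,0],1]
    - [[0,0.003,0],[-2,88,0],1]
    - [[0,0.003,0],[-2,88,0],1]

```text
time_s: 12.22
ee_pos: [409.5, 71.9, 266.4]
ee_rot: [-89.9, 0.0, -95.2]
force: [0.3, -0.1, -4.1]
gripper_width: 15.2
```

```bash
python3 -c "
from h import *
delta(475.2,65.5,264,-95.14)"
```

```text
t 12.2167 turn [-0.002 -0.001 -0.   ] shift [ 0.4  2.5 66. ] pos [409.5  71.9 266.4] [-89.9   0.  -95.2] w 15.2 F [ 0.3 -0.1 -4.1]
```

Call:
carry_out:
  increments:
    - [[0,0,0],[0,0.5,0],1]
    - [[0,0,0],[0,0.5,0],1]
    - [[0,0,0],[0,0.5,0],1]
    - [[0,0,0],[0,0.5,0],1]

```text
time_s: 12.55
ee_pos: [409.2, 71.9, 265.4]
ee_rot: [-90.0, 0.0, -95.2]
force: [-0.3, 0.7, -3.7]
gripper_width: 15.8
```

Call:
carry_out:
  increments:
    - [[0,0,0],[0,0.5,0],1]
    - [[0,0,0],[0,1,0],1]
    - [[0,0,0],[0,1,0],1]
    - [[0,0,0],[0,1,0],1]

```text
time_s: 12.88
ee_pos: [409.1, 71.9, 264.2]
ee_rot: [-90.0, 0.0, -95.2]
force: [-0.8, -0.3, -3.8]
gripper_width: 15.8
```

Call:
carry_out:
  increments:
    - [[0,0,0],[0,0.5,0],1]
    - [[0,0,0],[0,1,0],1]
    - [[0,0,0],[0,1,0],1]
    - [[0,0,0],[0,1,0],1]

```text
time_s: 13.22
ee_pos: [409.2, 71.9, 263.4]
ee_rot: [-90.0, 0.0, -95.2]
force: [-1.7, -0.5, -1.0]
gripper_width: 15.7
```

Call:
carry_out:
  increments:
    - [[0,0,0],[0,0,10],1]
    - [[0,0,0],[0,0,20],1]
    - [[0,0,0],[0,0,30],1]
    - [[0,0,0],[0,0,40],1]
    - [[0,0,0],[0,0,50],1]
    - [[0,0,0],[0,0,60],1]
    - [[0,0,0],[0,0,70],1]
    - [[0,0,0],[0,0,70],1]

```text
time_s: 13.88
ee_pos: [481.6, 65.4, 263.6]
ee_rot: [-89.7, 0.0, -95.2]
force: [1.2, -0.4, 4.3]
gripper_width: 15.7
```

```bash
python3 -c "
from h import *
T=[607.7,53.6];a=np.radians(-5.14);x=-63
delta(T[0]+x*np.cos(a),T[1]+x*np.sin(a),263.5,-95.14)"
```

```text
t 13.8833 turn [-0.004 -0.001 -0.001] shift [ 0.4  0.3 63.7] pos [481.6  65.4 263.6] [-89.7   0.  -95.2] w 15.7 F [ 1.2 -0.4  4.3]
```

Call:
carry_out:
  increments:
    - [[0,0,0],[0,-0.3,6],1]
    - [[0,0,0],[0,-0.3,12],1]
    - [[0,0,0],[0,-0.3,18],1]
    - [[0,0,0],[0,-0.3,24],1]
    - [[0,0,0],[0,-0.3,30],1]
    - [[0,0,0],[0,-0.3,30],1]

```text
time_s: 14.38
ee_pos: [510.3, 62.8, 263.5]
ee_rot: [-89.8, 0.0, -95.2]
force: [1.3, 0.1, 1.1]
gripper_width: 16.0
```

Call:
carry_out:
  increments:
    - [[0,0,0],[0,0,5],1]
    - [[0,0,0],[0,0,10],1]
    - [[0,0,0],[0,0,15],1]
    - [[0,0,0],[0,0,20],1]
    - [[0,0,0],[0,0,24],1]
    - [[0,0,0],[0,0,26],1]
    - [[0,0,0],[0,0,26],1]

```text
time_s: 14.97
ee_pos: [535.3, 60.5, 263.4]
ee_rot: [-89.9, 0.0, -95.2]
force: [-1.4, -0.3, -0.9]
gripper_width: 15.8
```

```bash
python3 -c "
from h import *
T=[607.7,53.6];a=np.radians(-5.14);x=-63
delta(T[0]+x*np.cos(a),T[1]+x*np.sin(a),263.5,-95.14)"
```

```text
t 14.9667 turn [-0.001 -0.001 -0.   ] shift [ 0.4 -0.   9.7] pos [535.3  60.5 263.4] [-89.9   0.  -95.2] w 15.8 F [-1.4 -0.3 -0.9]
```

Now slow advance until contact force shows.

Call:
carry_out:
  increments:
    - [[0,0,0],[0,0,2],1]
    - [[0,0,0],[0,0,4],1]
    - [[0,0,0],[0,0,6],1]
    - [[0,0,0],[0,0,7],1]
    - [[0,0,0],[0,0,8],1]
    - [[0,0,0],[0,0,8],1]

```text
time_s: 15.47
ee_pos: [542.9, 59.8, 263.4]
ee_rot: [-90.0, 0.0, -95.2]
force: [-1.3, 0.4, -2.6]
gripper_width: 16.0
```

Call:
carry_out:
  increments:
    - [[0,0,0],[0,0,1],1]
    - [[0,0,0],[0,0,2],1]
    - [[0,0,0],[0,0,2],1]
    - [[0,0,0],[0,0,2],1]

```text
time_s: 15.8
ee_pos: [544.2, 59.7, 263.4]
ee_rot: [-90.1, 0.0, -95.2]
force: [-3.6, 0.5, -0.7]
gripper_width: 15.5
```

Call:
carry_out:
  increments:
    - [[0,0,0],[0,0,1],1]
    - [[0,0,0],[0,0,2],1]
    - [[0,0,0],[0,0,2],1]
    - [[0,0,0],[0,0,2],1]

```text
time_s: 16.13
ee_pos: [545.0, 59.7, 263.6]
ee_rot: [-90.3, 0.0, -95.2]
force: [-9.4, 1.3, 4.4]
gripper_width: 16.0
```

A 9 N reaction at the expected spot (545.0 predicted) means it is on the backstop. I release and retreat straight up.

Call:
carry_out:
  increments:
    - [[0,0,0],[0,0,-0.5],0.8]
    - [[0,0,0],[0,0,-0.5],0.6]
    - [[0,0,0],[0,0,-0.5],0.5]
    - [[0,0,0],[0,0,-0.5],0.4]
    - [[0,0,0],[0,0,-0.5],0.4]
    - [[0,0,0],[0,0,-0.5],0.4]
    - [[0,0,0],[0,0,-0.5],0.4]

```text
time_s: 16.72
ee_pos: [546.3, 59.5, 263.6]
ee_rot: [-90.0, 0.0, -95.2]
force: [1.0, -0.1, 0.2]
gripper_width: 53.7
```

Call:
carry_out:
  increments:
    - [[0,0,0],[0,-20,-3],0.4]
    - [[0,0,0],[0,-50,-5],0.4]
    - [[0,0,0],[0,-85,-5],0.4]
    - [[0,0,0],[0,-120,-25],0.4]
    - [[0,0,0],[0,-150,-60],0.4]
    - [[0,0,0],[0,-160,-90],0.4]
    - [[0,0,0],[0,-160,-90],0.4]
    - [[0,0,0],[0,-160,-90],0.4]

```text
time_s: 17.38
ee_pos: [455.3, 67.7, 424.8]
ee_rot: [-89.8, 0.0, -95.1]
force: [0.0, 0.0, 0.2]
gripper_width: 54.8
```

```bash
python3 -c "
from h import *
f=grab('wrist');a=f['frame'][:260,120:520];t=grab('top')
b=cv2.resize(t['frame'][130:235,238:343],None,fx=3.8,fy=3.8,interpolation=cv2.INTER_CUBIC)
c=np.zeros((400,800,3),np.uint8);c[:260,:400]=a;c[:399,400:799]=b[:399]
cv2.imwrite('pics/end.png',c);print(f['s']['ee_pos'],f['s']['force'])"
```

```text
[455.33813695  67.67904714 424.83346202] [0.01941378 0.02528738 0.24921589]
```

View pics/end.png

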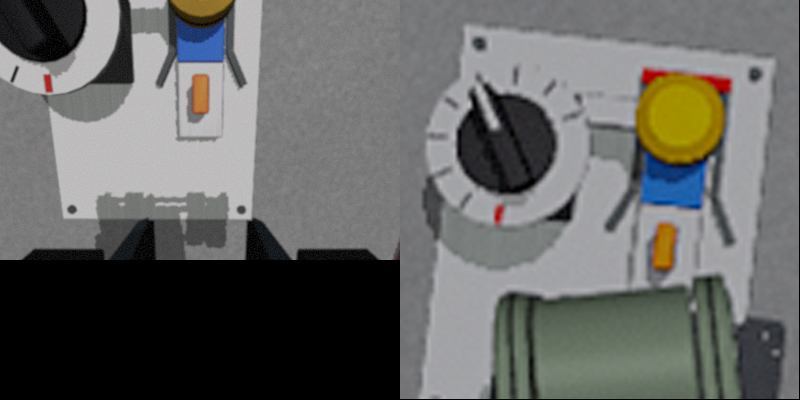

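The end view shows the pointer on tick five. The block lies between the rails under the head, with blue reaching the red stop. I check the rear edge (crop (177,137)–(223,135)) numerically; home means stand x = -105.

```bash
python3 -c "
from h import *
f=load('wrist');a=np.radians(-5.14);Q=np.array([[np.cos(a),-np.sin(a)],[np.sin(a),np.cos(a)]])
st=lambda p:(Q.T@(p[:2]-[607.7,53.6])).round(1)
for n,p,z in[('rearL',(298,136),50),('rearR',(342,135.5),50),('plateBL',(184,218),10),('plateBR',(373,218),10)]: print(n,st(world(f,p,z=z)),world(f,(p[0]+2*(n=='rearL')-2*(n=='rearR'),p[1]-3))[2])
t=load('top');u=lambda x,y:(238+(x-400)/3.8-.4,130+y/3.8-.4)
for p in[(643,88),(725,98)]: print('front?',st(world(t,u(*p),z=50)))"
```

```text
rearL [-103.8   25.3] 49.44934249315685
rearR [-103.3  -24.8] 49.617576671181325
plateBL [-217.9  187.1] 9.709241486690019
plateBR [-218.1  -72.1] -0.025634865422546227
front? [65.9 34.4]
front? [ 65.1 -31.9]
```

```bash
python3 -c "
from h import *
print(env.job_done())"
```

```text
the job is handed in; nothing more can be done
None
```

I set the dial to the fifth click and slid the block home, blue end first. The job was handed in at about 17.5 s, with no verdict reported.

**Dial:** it stood on click 2. I gripped the bar, turned it 90° clockwise and let go. The pointer then rested on the fifth tick from the red one, and still did in the last picture.

**Block:** I carried it by the fin and slid it in under the head. It met about 9 N of reaction at the predicted home position, and I then released it and moved the arm clear.

**Last checks:**
- **Rear edge:** it measured at stand x of about -103.5 mm. The same picture put the plate edge 2 mm too far forward, so the corrected value is about -105.5 mm; fully home is -105.
- **Position:** the block was centred to within about 1 mm and straight, and its top was at 49.5 mm, so it lies flat.
- **Robot:** the wrist force was about 0 N, so the robot was touching nothing.

**Less certain:** the front face is mostly hidden under the head, so I judged it home from the contact force and the rear edge. My attempt to read the front edge directly in the top view gave about 65 mm instead of 75 mm. Its lateral points (+34 and -32 mm) do not fit a block 50 mm wide, so I disregarded it as a misread of the rails. I did not measure the mug, handset and mouse again at the end; the arm kept clear of all three.

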